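Turn the plaque over in the engraver's work frame and lock it

TASK

The wooden plaque in the blue-footed work frame stands tipped up on edge; I want to engrave its silver face. Back off the black wing knob on top of the frame so that the plaque turns freely, turn the plaque about its long axis until that face is up and level, then screw the knob tight again so it is locked there. Leave the jar, the dish and the hand tools lying around the frame where they are.

Things in the scene. Friction and masses are not known exactly. Their poses are not given: they have to be found in the camera images.
- frame: Work frame fixed to the bench: aluminium rail 360 mm long along y on two blue feet (150 x 46 mm, up to 41 mm high) 132 mm either side of its middle, each with an upright and a 40 x 30 x 40 mm head block centred 125 mm above the bench. The -y head is a split clamp under the wing knob; a plunger on the +y head ends at y 189 mm. Origin on the bench under the middle; x leads away from the robot.
- plaque_mid (a point): Plaque's centre, on the pivot axis 125 mm above the bench. Walnut board 90 mm wide (x), 168 long (y, pivot axis, always level), 12 thick (z); silver plate 62 x 126 on the +z face, two small brass hangers on the back. Jaws 58 mm wide, 23 thick grip its ends, 80 to 94 mm from the centre, on 15 mm spindles; the heads' inner faces are at 117 mm. Balanced, 0.35 kg. Axes turn with it.
- plaque_edge (a point): Middle of the plaque's long edge on its +x side, at mid thickness, 45 mm from the pivot axis. At the start this edge stands up, nearly upright or leaning over towards the robot; when the plaque is level with the silver face up it lies on the side away from the robot.
- plaque (a joint): Plaque angle, rad: 0 = level, silver face up; grows as plaque_edge rises; pi/2 = that edge straight up, silver face to the robot; beyond, the edge leans to the robot and the silver looks down. Starts at 1.35 to 2.25; stops at -0.8 and 2.6, none at level. Knob off: steady drag 0.10 N m (2 to 3 N at the edge), stays where left. Knob tight: held by about 0.5 N m.
- lock_knob (a joint): Turn of the wing knob, rad: 0 = backed right off (stop), 1.5 = hard stop when tight; grows clockwise seen from above. The clamp starts to bite at 0.7: below that the plaque is free, above 1.1 it is locked, the more so towards the stop. Starts tight, 1.2 to 1.42. Takes about 0.2 N m to turn, up to 0.3 N m when tight; stays where left.
- lock_knob_grip (a point): Grip point of the wing knob: on its vertical axis, at mid height of the wing, 172.5 mm above the bench, over the -y head 132 mm from the frame's middle. The wing is a black upright bar 44 mm long (x), 12 thick (y), 24 high (12 above and below this point) on a hub 26 mm across, 12 high. At joint 0.75 the wing lies along the frame's y axis.
- jar: Bystander: glass jar with black cap, 60 mm across, 75 mm tall, just beyond the frame. Origin: at the underside.
- dish: Bystander: small white bowl, 76 mm across, 26 mm tall, just beyond the frame. Origin: at the underside.
- screwdriver: Bystander: screwdriver, 160 mm long, lying in front of the rail (robot's side), between the feet; origin near its middle.
- ring_clamp: Bystander: small wooden hand clamp with a brass band, 100 x 24 x 24 mm, lying behind the rail, between the feet. Origin: at the underside.

How it is judged:
By the outcome, as a careful person would: the job done as asked, in the order asked, and still so for the second after the job is handed in, with the robot touching nothing.
It also fails if it takes over 61 s, if anything falls off the work surface, if the arm or the gripper's body presses on something with over 40 N, if the wrist force passes 120 N, or if a joint passes its speed limit or range.

ROBOT

A 6-joint arm with a two-finger parallel gripper is mounted at the origin on the work surface. World frame = base frame: x ahead of the robot, y to its left, z up, the work surface at z = 0. Lengths are in m, angles in rad, forces in N, time in s.
With the tool pointing down it reaches from about 0.225 to 0.875 m from the base axis. Payload 3.4 kg.
Tool frame: the origin (TCP) lies at the very end of the fingers, on their centre line; the grasp point (between the pads) lies manip.pinch_z behind it (manip.pinch_z is the distance from the TCP to the grasp point, in m); z points along the fingers, y is the direction in which the jaws open and shut (so a half turn about z gives the same grasp; the last joint's range is limited). The gripper opens to 85 mm and grips with 20 to 120 N. Pads are 22 mm wide; open, the fingers measure 114 mm over their backs; the gripper's body (76 mm by 85 mm) begins 54 mm behind the grasp point. The pads swing forward as they close: fully open they stand 13 mm farther back than shut.
Start: joints at [0.988, 0.276, 1.505, -0, 1.361, -0.121], TCP at [0.256, 0.515, 0.231] pointing down, gripper open.
Joint ranges: [-2.89, 2.89], [-0.75, 2.08], [0.22, 2.7], [-1.18, 4.32], [0.11, 2.71], [-2.7, 2.7]. Speed limits (rad/s): [2.57, 2.57, 3.14, 3.14, 3.14, 3.14].

INTERFACE

Orientations are given as a unit quaternion [w, x, y, z].
In Python, from rig import manip, imaging, workorder gives the robot as it stands.
- The arm moves only by the tool apply_moves, never from a script. Its argument "moves" is one flat list of numbers, 7 for each row, row after row: the finger opening in m, from 0 to 0.0854, then the shift along the tool's x, y, z in m, then the turn, a rotation vector about the tool's x, y, z in rad. In form: [jaw, tx, ty, tz, rx, ry, rz, jaw, tx, ty, tz, rx, ry, rz, ...]. A call has exactly 8 rows; each row shifts and turns the pose as measured when the row begins, along the tool's axes as they then stand; what a row does not reach is not made up. A row lasts 1/12 s, in which the tool goes at most 41.7 mm and 7.16 degrees, less where a joint would pass 70% of its speed; a pose out of reach is approached as far as the arm can. A call with a gripper value outside its range is refused whole. The fingers move at their own pace and stop on an object; "newtons" is the grip in N (left out, the last holds). Time passes only in rows, so rows that do not move let the fingers close, or fill a call up. It gives the time, the measured TCP pose, the force and the opening at its end, in the units of the state.
- manip.get_state(): the state, without advancing time (a new reading comes with each control period).
- imaging.get_image(name): name is "scene" or "side" or "wrist"; returns a dict with "image" (420x560x3 uint8, red, green, blue), "range_z" (420x560 float32, m along the optical axis (not along the pixel's ray), 0 where there is no reading), "fx", "fy", "cx", "cy" (pixels), "R" (3x3) and "t" (3): a world point X has camera coordinates R X + t. Camera axes: x right, y down, z forward; pixel columns grow to the right and rows downward; lengths in m; the calibration is good to about 2 mm. A picture is of the moment at which its call begins.
- workorder.sign_off(): hands the job in, once; it reports no verdict.
The state is a dict: "clock": time; "qpos": joint angles; "qd": joint speeds; "effort": joint torques, N m; "position": TCP position; "ee_rot": TCP orientation; "contact_force": force on the tool from outside, world axes, zero at the start; "moment": the same for the moment, N m; "width": finger opening in m.
Only numpy, scipy, OpenCV 4.12 (cv2) and the standard library are available. Lean on these libraries where they do the work, as an engineer would, in place of code of your own. Each camera call takes 0.05 s, during which the arm holds its last target.

## Working session

There is one attempt and no reset: what is moved stays moved. The work goes in short steps, Python scripts to look and compute and a tool call to move; the robot and the scene stay as the last step left them, time stands still between calls to the robot, and variables do not carry over. Pictures are saved under pics/ and viewed, and the job is handed in when it is done.

Besides the shell and the picture viewer there is one more tool, called after ">>>" as a command line: name --argument value ..., lists and objects as JSON in quotes. apply_moves: Moves the arm, as the interface text tells. Its arguments: {"type":"object","properties":{"moves":{"type":"array"},"newtons":{"type":"number"}},"required":["moves"]}

```bash
ls; mkdir -p pics
python3 - <<'E'
from rig import manip, imaging, workorder
import cv2,numpy as np
print(manip.get_state(), manip.pinch_z)
for n in ["scene","side","wrist"]:
    d=imaging.get_image(n); np.savez(f'pics/{n}0.npz',**d)
    cv2.imwrite(f'pics/{n}0.png',d['image'][:,:,::-1])
    print(n,d['fx'],d['cx'],d['cy'],np.round(d['R'],3).tolist(),d['t'],(-d['R'].T@d['t']).round(3))
E
```

```text
pics
{'clock': 0.0, 'qpos': array([ 9.87985342e-01,  2.76616527e-01,  1.50613616e+00,  1.49699889e-05,
        1.36071639e+00, -1.21004524e-01]), 'qd': array([ 0.0008253 , -0.00196897, -0.00115044, -0.0006547 ,  0.00044396,
        0.00021438]), 'effort': array([ 2.63092465e-03, -4.16768968e+01, -2.45807701e+01,  2.65468952e-04,
        1.05914837e-02, -7.85765991e-06]), 'position': array([0.25590702, 0.5143183 , 0.23042624]), 'ee_rot': array([-3.30261844e-04,  2.28858301e-01,  9.73459294e-01, -8.78192078e-04]), 'contact_force': array([ 0.84497082, -0.19573752, -0.06481571]), 'moment': array([-0.02456774, -0.01564466, -0.00088171]), 'width': 0.08521575841440335} 0.0187
scene 471.768952243927 276.82896326119806 204.14340499005655 [[-0.63, 0.777, -0.014], [0.663, 0.528, -0.53], [-0.405, -0.343, -0.848]] [ 0.36444367 -0.34384241  1.03656017] [0.877 0.254 0.701]
side 397.7752727613345 271.01509314449964 207.79758003748412 [[0.903, -0.43, -0.012], [-0.27, -0.545, -0.794], [0.335, 0.72, -0.608]] [-0.54134259  0.2820945   0.52515526] [ 0.389 -0.457  0.537]
wrist 373.04997133268006 273.7163384771804 206.7607084948033 [[0.446, 0.895, -0.001], [0.846, -0.421, 0.328], [0.293, -0.146, -0.945]] [-0.57494355 -0.04236247  0.37948185] [0.181 0.552 0.372]
```

View pics/scene0.png

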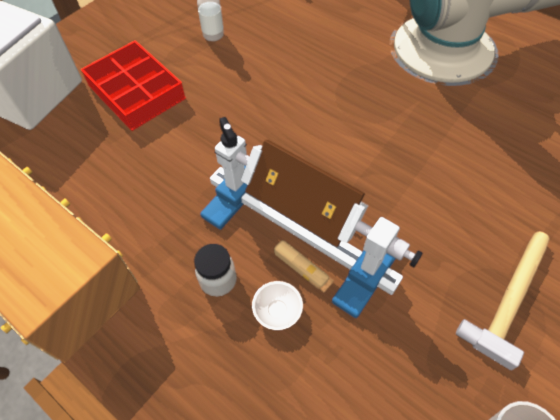

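View pics/side0.png

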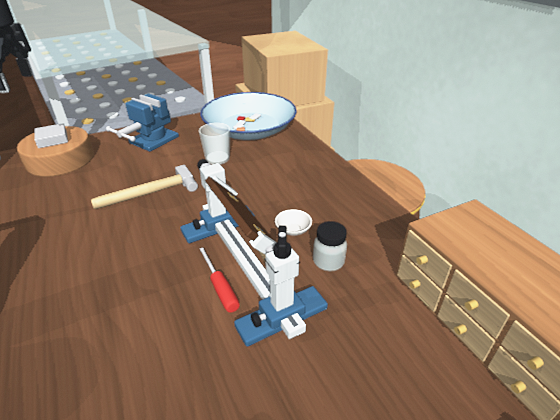

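View pics/wrist0.png

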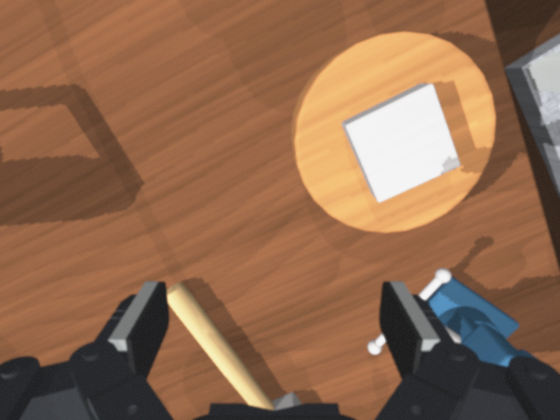

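The scene view shows the frame with the knob at about (228,130), the +y head at (380,240), and the plaque's back with its brass hangers at (271,177) and (329,210). The side view shows the knob at (282,240) and the plaque almost edge-on at (255,215). I'll measure from the range data next.

```bash
cat > h.py <<'E'
import numpy as np,cv2
from scipy.spatial.transform import Rotation as Ro
def cloud(d):
    z=d['range_z'];v,u=np.mgrid[:420,:560]
    P=np.stack([(u-d['cx'])/d['fx']*z,(v-d['cy'])/d['fy']*z,z],-1)
    W=(P-d['t'])@d['R']; W[z==0]=np.nan
    return W
def hsv(d): return cv2.cvtColor(d['image'],cv2.COLOR_RGB2HSV)
E
python3 - <<'E'
from h import *
for n in ['scene','side']:
    d=dict(np.load(f'pics/{n}0.npz')); W=cloud(d);H=hsv(d)
    roi=np.zeros((420,560),bool)
    if n=='scene': roi[110:320,190:430]=1
    else: roi[150:350,170:340]=1
    blue=roi&(H[...,0]>98)&(H[...,0]<115)&(H[...,1]>150)&(H[...,2]>60)&(W[...,2]<.05)
    nl,lab,st,c=cv2.connectedComponentsWithStats(blue.astype(np.uint8))
    for i in range(1,nl):
        if st[i,4]>80:
            p=W[lab==i]; p=p[np.isfinite(p).all(1)]
            print(n,'blue',st[i],p.min(0).round(3),p.max(0).round(3),cv2.minAreaRect(p[:,:2].astype(np.float32)))
    k=roi&(H[...,2]<60)&(W[...,2]>.145)&(W[...,2]<.2)
    p=W[k];v,u=np.where(k)
    print(n,'black',len(p),p.min(0).round(3),p.max(0).round(3),np.median(p,0).round(3),u.min(),u.max(),v.min(),v.max())
    # heads: white top at z~.145
    w=roi&(H[...,1]<50)&(H[...,2]>150)&(abs(W[...,2]-.145)<.004)
    nl,lab,st,c=cv2.connectedComponentsWithStats(w.astype(np.uint8))
    for i in range(1,nl):
        if st[i,4]>20:
            p=W[lab==i]; print(n,'head',st[i],p.mean(0).round(4),cv2.minAreaRect(p[:,:2].astype(np.float32)))
    br=roi&(H[...,0]<15)&(H[...,1]>100)&(W[...,2]>.06)
    p=W[br];print(n,'plaque',len(p),p.min(0).round(3),p.max(0).round(3))
    im=d['image'][:,:,::-1]
    a=im[100:300,190:430] if n=='scene' else im[150:350,170:340]
    cv2.imwrite(f'pics/{n}0z.png',cv2.resize(a,None,fx=3,fy=3,interpolation=cv2.INTER_CUBIC))
E
```

```text
scene blue [202 184  44  43 739] [ 0.565 -0.112  0.014] [ 0.647 -0.069  0.044] ((0.6059198975563049, -0.0912446528673172), (0.08127371221780777, 0.040854502469301224), 3.512906312942505)
scene blue [ 333  252   61   64 1366] [0.515 0.146 0.015] [0.632 0.193 0.044] ((0.5738476514816284, 0.16899515688419342), (0.11653799563646317, 0.043436381965875626), 2.6654794216156006)
scene black 193 [ 0.561 -0.111  0.154] [ 0.586 -0.074  0.184] [ 0.581 -0.085  0.175] 220 235 118 146
scene head [215 136  30  22 227] [ 0.5783 -0.0907  0.1441] ((0.5717811584472656, -0.09503443539142609), (0.04153634235262871, 0.029126128181815147), 1.9402010440826416)
scene head [249 151  11  11  59] [ 0.5672 -0.0504  0.1451] ((0.5676859617233276, -0.05092587321996689), (0.00926329754292965, 0.01365179568529129), 7.101912975311279)
scene head [360 202   8   8  26] [0.5386 0.1234 0.1453] ((0.539017915725708, 0.122942253947258), (0.009570615366101265, 0.010779258795082569), 0.03367678448557854)
scene head [349 209  14  11  79] [0.5571 0.1228 0.1449] ((0.5565879344940186, 0.12216298282146454), (0.012352492660284042, 0.
[... 216 characters left out ...]
5815 [ 0.528 -0.117  0.072] [0.735 0.225 0.182]
side black 335 [ 0.542 -0.119  0.145] [0.584 0.101 0.183] [ 0.565 -0.106  0.169] 215 290 182 257
side head [200 163  25  13 199] [0.5575 0.1634 0.1445] ((0.558403491973877, 0.16520079970359802), (0.03904341906309128, 0.03040088154375553), 3.592229127883911)
side head [250 236  21  10  92] [ 0.5556 -0.0572  0.1447] ((0.5574145913124084, -0.05618395283818245), (0.012073985300958157, 0.02925276756286621), 77.73780822753906)
side head [266 248  33  20 264] [ 0.5682 -0.1033  0.1441] ((0.5724102854728699, -0.09812097996473312), (0.03959179297089577, 0.030147891491651535), 1.6463173627853394)
side plaque 1032 [ 0.53  -0.111  0.075] [0.731 0.171 0.182]
```

View pics/scene0z.png

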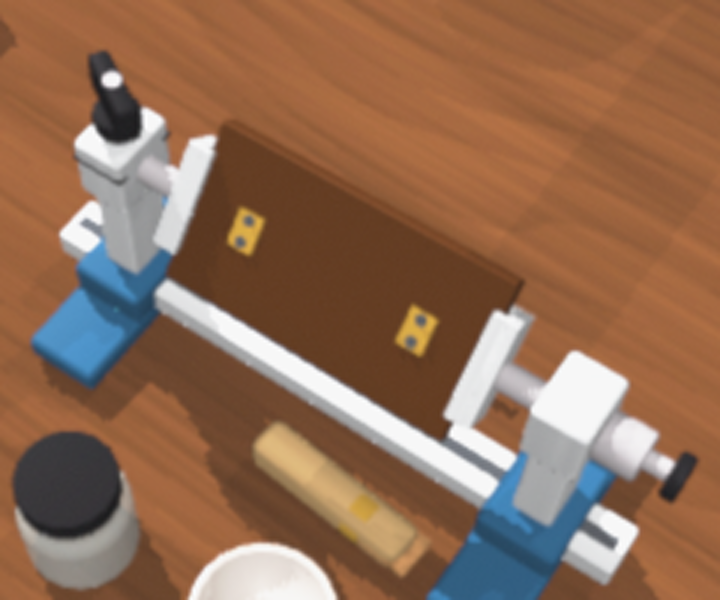

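View pics/side0z.png

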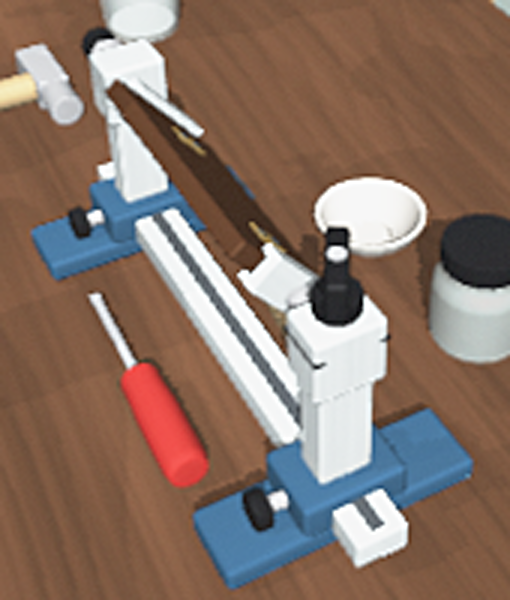

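```bash
cat >> h.py <<'E'
psi=0.055; O=np.array([.5648,.035]); 
def toF(W):
    c,s=np.cos(psi),np.sin(psi)
    dx=W[...,0]-O[0];dy=W[...,1]-O[1]
    return np.stack([c*dx+s*dy,-s*dx+c*dy,W[...,2]],-1)
def report(d,n=''):
    F=toF(cloud(d));H=hsv(d)
    box=(abs(F[...,0])<.06)&(abs(F[...,1])<.075)&(F[...,2]>.066)&(F[...,2]<.19)
    if box.sum()>30:
        p=F[box]; q=p[:,[0,2]]
        q=q[(abs(p[:,1])<.075)]
        c,dr=(lambda r:(r[2:].ravel(),r[:2].ravel()))(cv2.fitLine(q.astype(np.float32),cv2.DIST_HUBER,0,.001,.001))
        a=np.arctan2(dr[1],dr[0]); print(n,'plaque',box.sum(),'angle mod pi',round(float(a%np.pi),3),'perp off axis',round(float(np.dot(np.array([-c[0],.125-c[1]]),[-dr[1],dr[0]])),4),'ext',p.min(0).round(3),p.max(0).round(3))
    k=(H[...,2]<70)&(abs(F[...,0])<.035)&(abs(F[...,1]+.132)<.035)&(F[...,2]>.163)&(F[...,2]<.19)
    if k.sum()>20:
        p=F[k]; 
        for lo in (.163,.18):
            q=p[p[:,2]>lo]
            if len(q)>8:
                print(n,'wing',lo,len(q),cv2.minAreaRect(q[:,:2].astype(np.float32)),q.min(0).round(3),q.max(0).round(3), cv2.fitLine(q[:,:2].astype(np.float32),cv2.DIST_L2,0,.001,.001).ravel().round(3))
E
python3 - <<'E'
from h import *
for n in ['scene','side']: report(dict(np.load(f'pics/{n}0.npz')),n)
E
```

```text
scene plaque 5834 angle mod pi 2.249 perp off axis -0.0056 ext [-0.033 -0.075  0.091] [0.033 0.075 0.166]
scene wing 0.163 209 ((0.0016525229439139366, -0.12945245206356049), (0.04069763422012329, 0.01226069126278162), 61.858009338378906) [-0.013 -0.148  0.164] [ 0.015 -0.11   0.184] [ 0.473  0.881  0.006 -0.124]
scene wing 0.18 111 ((0.0011524753645062447, -0.12958763539791107), (0.0402570404112339, 0.011298057623207569), 59.4580192565918) [-0.013 -0.148  0.18 ] [ 0.015 -0.11   0.184] [ 0.503  0.864  0.003 -0.127]
side plaque 1045 angle mod pi 2.277 perp off axis -0.0063 ext [-0.031 -0.075  0.093] [0.033 0.075 0.164]
side wing 0.163 205 ((-0.000697864219546318, -0.13386428356170654), (0.04122954607009888, 0.01075992826372385), 60.52653503417969) [-0.014 -0.154  0.163] [ 0.013 -0.114  0.183] [ 0.489  0.872 -0.005 -0.142]
side wing 0.18 114 ((-0.0005179867148399353, -0.13364601135253906), (0.04055575281381607, 0.010674450546503067), 59.72959899902344) [-0.014 -0.153  0.18 ] [ 0.013 -0.114  0.183] [ 0.492  0.871 -0.001 -0.136]
```

```bash
cat >> h.py <<'E'
def toW(f):
    c,s=np.cos(psi),np.sin(psi)
    return np.array([O[0]+c*f[0]-s*f[1],O[1]+s*f[0]+c*f[1],f[2]])
def rem(st,pos,yaw,R1=None):
    q=st['ee_rot'];R=Ro.from_quat([q[1],q[2],q[3],q[0]])
    y=np.array([np.cos(yaw),np.sin(yaw),0]);z=np.array([0,0,-1.]);x=np.cross(y,z)
    T=Ro.from_matrix(np.stack([x,y,z],1))
    print('clock',round(st['clock'],2),'pos',st['position'].round(4),'frame',toF(st['position']).round(4),'yaw',round(float(np.arctan2(*R.as_matrix()[[1,0],1])),3),'F',st['contact_force'].round(1),'M',st['moment'].round(2),'w',round(st['width'],4))
    dp=np.array(pos)-st['position']
    print('shift now-axes',R.inv().apply(dp).round(4),'shift target-axes',T.inv().apply(dp).round(4),'turn',(R.inv()*T).as_rotvec().round(3))
E
python3 - <<'E'
from h import *
from rig import manip
rem(manip.get_state(),toW([0,-.132,.25]),np.radians(63.15-90))
E
```

```text
clock 0.15 pos [0.256  0.5145 0.2306] frame [-0.282   0.4957  0.2306] yaw 1.109 F [ 0.1  0.4 -0.2] M [ 0.03  0.02 -0.02] w 0.0852
shift now-axes [-0.5553 -0.4064 -0.0189] shift target-axes [-0.4026  0.5581 -0.0194] turn [-1.000e-03  1.000e-03  1.578e+00]
```

>>> apply_moves --moves '[0.045,-0.0327,-0.0239,-0.0018,0,0,0,0.045,-0.0327,-0.0239,-0.0018,0,0,0,0.045,-0.0327,-0.0239,-0.0018,0,0,0,0.045,-0.0327,-0.0239,-0.0018,0,0,0,0.045,-0.0327,-0.0239,-0.0018,0,0,0,0.045,-0.0327,-0.0239,-0.0018,0,0,0,0.045,-0.0327,-0.0239,-0.0018,0,0,0,0.045,-0.0327,-0.0239,-0.0018,0,0,0]'

```text
clock: 0.82
position: [0.4057, 0.2249, 0.2409]
ee_rot: [-0.003, 0.221, 0.975, -0.0]
contact_force: [1.0, 0.6, 0.4]
width: 0.0451
```

>>> apply_moves --moves '[0.045,-0.0327,-0.0239,-0.0018,0,0,0,0.045,-0.0327,-0.0239,-0.0018,0,0,0,0.045,-0.0327,-0.0239,-0.0018,0,0,0,0.045,-0.0327,-0.0239,-0.0018,0,0,0,0.045,-0.0327,-0.0239,-0.0018,0,0,0,0.045,-0.0327,-0.0239,-0.0018,0,0,0,0.045,-0.0327,-0.0239,-0.0018,0,0,0,0.045,-0.0327,-0.0239,-0.0018,0,0,0]'

```text
clock: 1.48
position: [0.5591, -0.071, 0.2539]
ee_rot: [-0.003, 0.222, 0.975, 0.0]
contact_force: [1.0, 0.5, -1.0]
width: 0.0451
```

>>> apply_moves --moves '[0.045,0,0,0,0,0,0.12,0.045,0,0,0,0,0,0.12,0.045,0,0,0,0,0,0.12,0.045,0,0,0,0,0,0.12,0.045,0,0,0,0,0,0.12,0.045,0,0,0,0,0,0.12,0.045,0,0,0,0,0,0.12,0.045,0,0,0,0,0,0.12]'

```text
clock: 2.15
position: [0.5629, -0.0837, 0.249]
ee_rot: [-0.004, 0.663, 0.749, -0.004]
contact_force: [-0.7, -0.1, -0.8]
width: 0.0449
```

Run:
```python
from h import *
from rig import manip
rem(manip.get_state(),toW([0,-.132,.22]),np.radians(63.15-90))
```

```text
clock 2.15 pos [ 0.5629 -0.0837  0.249 ] frame [-0.0084 -0.1184  0.249 ] yaw 0.122 F [-0.7 -0.1 -0.8] M [ 0.04 -0.03  0.02] w 0.0449
shift now-axes [-0.0141  0.0078  0.0289] shift target-axes [-0.0076  0.0141  0.029 ] turn [-0.01   0.003  0.591]
```

>>> apply_moves --moves '[0.045,0,0,0,-0.002,0,0.12,0.045,0,0,0,-0.002,0,0.12,0.045,0,0,0,-0.002,0,0.12,0.045,0,0,0,-0.002,0,0.12,0.045,0,0,0,-0.002,0,0.11,0.045,-0.0038,0.007,0.0145,0,0,0,0.045,-0.0038,0.007,0.0145,0,0,0,0.045,0,0,0,0,0,0]'

```text
clock: 2.82
position: [0.5704, -0.0968, 0.2172]
ee_rot: [-0.0, 0.859, 0.511, -0.002]
contact_force: [-0.2, -0.2, 0.3]
width: 0.0451
```

Run:
```python
from h import *
from rig import manip,imaging
rem(manip.get_state(),toW([0,-.132,.164]),np.radians(63.15-90))
d=imaging.get_image('wrist');report(d,'wrist')
cv2.imwrite('pics/w1.png',d['image'][:,:,::-1])
```

```text
clock 2.82 pos [ 0.5704 -0.0968  0.2172] frame [-0.0016 -0.132   0.2172] yaw -0.497 F [-0.2 -0.2  0.3] M [-0.03  0.05  0.01] w 0.0451
shift now-axes [0.001  0.0016 0.0532] shift target-axes [0.0008 0.0014 0.0532] turn [-0.003  0.003 -0.029]
wrist plaque 21723 angle mod pi 2.25 perp off axis -0.0055 ext [-0.032 -0.075  0.091] [0.032 0.028 0.164]
wrist wing 0.163 962 ((0.0007156860083341599, -0.1296057403087616), (0.041702285408973694, 0.011899949051439762), 58.87725067138672) [-0.013 -0.149  0.164] [ 0.015 -0.11   0.183] [ 0.511  0.859  0.006 -0.122]
wrist wing 0.18 629 ((0.0007152180187404156, -0.12982678413391113), (0.04131118208169937, 0.011528508737683296), 58.978824615478516) [-0.013 -0.149  0.18 ] [ 0.015 -0.111  0.183] [ 0.504  0.864  0.004 -0.124]
```

View pics/w1.png

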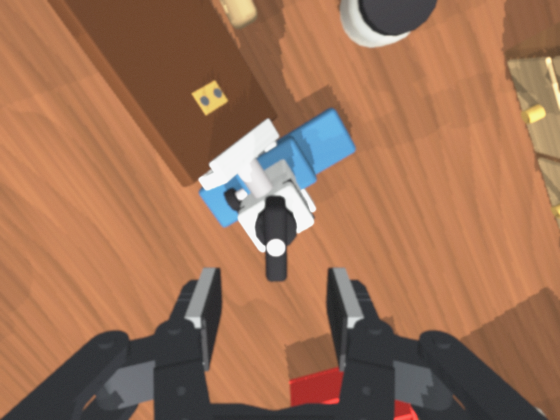

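The wrist view shows the wing upright at column 276, midway between the fingers (about 210 to 340). I'll descend and grip.

>>> apply_moves --moves '[0.045,0.0004,0.0007,0.018,0,0,-0.01,0.045,0.0004,0.0007,0.018,0,0,-0.01,0.045,0,0,0.014,0,0,0,0.045,0,0,0.0025,0,0,0,0.008,0,0,0,0,0,0,0.008,0,0,0,0,0,0,0.008,0,0,0,0,0,0,0.008,0,0,0,0,0,0]' --newtons 80

```text
clock: 3.53
position: [0.5725, -0.0947, 0.1699]
ee_rot: [0.0, 0.854, 0.521, 0.0]
contact_force: [1.9, -1.2, -10.4]
width: 0.0093
```

Run:
```python
from h import *
from rig import manip
rem(manip.get_state(),toW([0,-.132,.164]),np.radians(63.15-90))
```

```text
clock 3.53 pos [ 0.5725 -0.0947  0.1699] frame [ 0.0006 -0.13    0.1699] yaw -0.475 F [  1.9  -1.2 -10.4] M [-0.28 -0.41 -0.02] w 0.0093
shift now-axes [-0.0021  0.0005  0.0059] shift target-axes [-0.0021  0.0005  0.0059] turn [ 0.001  0.    -0.007]
```

Run:
```python
from h import *
from rig import manip,imaging
d=imaging.get_image('wrist')
rem(manip.get_state(),toW([0,-.132,.164]),np.radians(63.15-90))
cv2.imwrite('pics/w2.png',d['image'][:,:,::-1])
e=imaging.get_image('side'); cv2.imwrite('pics/s2.png',cv2.resize(e['image'][150:350,170:340,::-1],None,fx=3,fy=3))
```

```text
clock 3.58 pos [ 0.5726 -0.0947  0.1698] frame [ 0.0006 -0.13    0.1698] yaw -0.476 F [-0.8  1.2 -3.2] M [-0.09 -0.06  0.02] w 0.0096
shift now-axes [-0.0021  0.0005  0.0058] shift target-axes [-0.0021  0.0005  0.0058] turn [ 0.001  0.    -0.007]
```

View pics/w2.png

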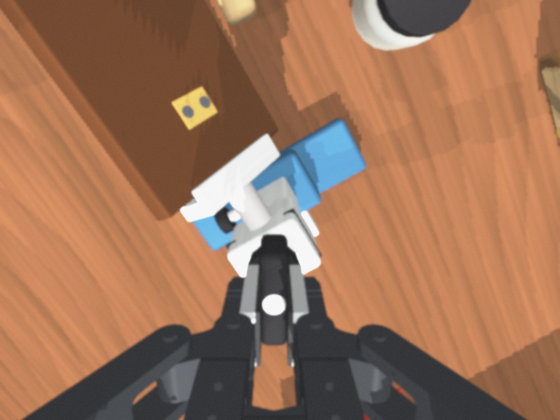

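View pics/s2.png

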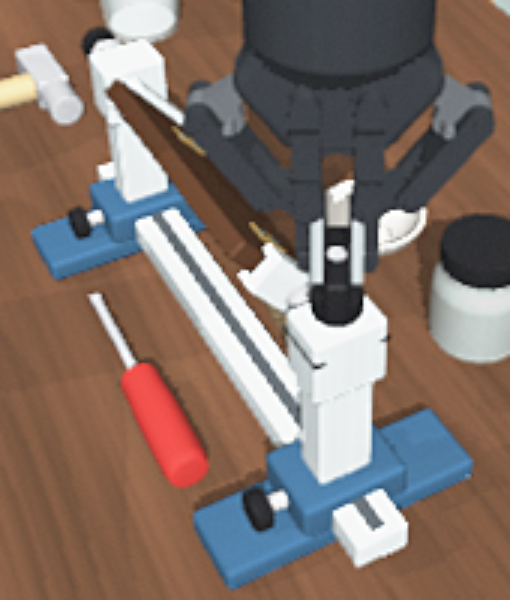

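The wing is gripped: in the wrist view it sits between the pads at about (273,290). Now I'll back it off, counter-clockwise.

>>> apply_moves --moves '[0.008,-0.0005,0,0,0,0,-0.12,0.008,-0.0005,0,0,0,0,-0.12,0.008,0,0,0,0,0,-0.12,0.008,0,0,0,0,0,-0.12,0.008,0,0,0,0,0,-0.12,0.008,0,0,0,0,0,-0.12,0.008,0,0,0,0,0,-0.12,0.008,0,0,0,0,0,-0.12]'

```text
clock: 4.3
position: [0.5707, -0.0947, 0.1698]
ee_rot: [-0.002, 0.501, 0.865, 0.001]
contact_force: [-0.7, 0.0, -3.1]
width: 0.0096
```

Run:
```python
from h import *
from rig import manip
rem(manip.get_state(),toW([0,-.132,.167]),np.radians(63.15-90)+1.0)
```

```text
clock 4.3 pos [ 0.5707 -0.0947  0.1698] frame [-0.0012 -0.1298  0.1698] yaw 0.521 F [-0.7  0.  -3.1] M [-0.04 -0.02 -0.18] w 0.0096
shift now-axes [-0.0025  0.0001  0.0028] shift target-axes [-0.0025  0.0001  0.0028] turn [-0.001 -0.003 -0.01 ]
```

>>> apply_moves --moves '[0.045,0,0,0,0,0,0,0.045,0,0,0,0,0,0,0.045,0,0,0,0,0,0,0.045,0,0,-0.02,0,0,0,0.045,0,0,-0.03,0,0,0,0.0,0,0,-0.015,0,0,0,0,0,0,0,0,0,0,0,0,0,0,0,0,0]'

```text
clock: 4.97
position: [0.5731, -0.0952, 0.2407]
ee_rot: [0.002, 0.507, 0.862, 0.002]
contact_force: [-0.4, -0.5, -0.1]
width: 0.0093
```

Run:
```python
from h import *
from rig import manip,imaging
for n in ['wrist','side']:
    d=imaging.get_image(n);report(d,n)
# tool x along frame x: y yaw = psi-90deg or +90
rem(manip.get_state(),toW([-.062,0,.235]),psi+np.pi/2)
```

```text
wrist plaque 12385 angle mod pi 2.245 perp off axis -0.0051 ext [-0.032 -0.075  0.091] [0.032 0.033 0.164]
wrist wing 0.163 880 ((-0.000934072770178318, -0.13028809428215027), (0.011633391492068768, 0.042543862015008926), 26.170074462890625) [-0.014 -0.15   0.163] [ 0.013 -0.11   0.183] [ 0.457 -0.889 -0.002 -0.127]
wrist wing 0.18 645 ((-0.0006125578656792641, -0.13037945330142975), (0.011068766936659813, 0.0420975498855114), 26.220609664916992) [-0.013 -0.15   0.18 ] [ 0.012 -0.111  0.183] [ 0.45  -0.893  0.    -0.13 ]
side plaque 1025 angle mod pi 2.284 perp off axis -0.0065 ext [-0.031 -0.075  0.095] [0.033 0.075 0.164]
side wing 0.163 401 ((0.00028677331283688545, -0.1334446370601654), (0.012022972106933594, 0.0434957779943943), 26.73523712158203) [-0.014 -0.154  0.163] [ 0.012 -0.114  0.184] [ 0.477 -0.879 -0.002 -0.136]
side wing 0.18 126 ((-0.00011552544310688972, -0.13324052095413208), (0.011821026913821697, 0.042373910546302795), 23.318042755126953) [-0.012 -0.154  0.18 ] [ 0.012 -0.114  0.184] [ 0.448 -0.894 -0.    -0.135]
clock 5.07 pos [ 0.5725 -0.0951  0.2397] frame [ 0.0006 -0.1303  0.2397] yaw 0.509 F [ 0.2  0.8 -0.5] M [0.02 0.01 0.06] w -0.0001
shift now-axes [0.1446 0.0008 0.0047] shift target-axes [0.0626 0.1303 0.0047] turn [ 0.003  0.002 -1.117]
```

>>> apply_moves --moves '[0,0.036,0,0,0,0,0,0,0.036,0,0,0,0,0,0,0.036,0,0,0,0,0,0,0.036,0,0,0,0,0,0,0,0,0,0,0,-0.12,0,0,0,0,0,0,-0.12,0,0,0,0,0,0,-0.12,0,0,0,0,0,0,-0.12]'

```text
clock: 5.73
position: [0.4934, 0.0365, 0.2278]
ee_rot: [-0.008, 0.283, 0.959, -0.0]
contact_force: [-0.4, -0.1, -0.1]
width: 0.0002
```

>>> apply_moves --moves '[0,0,0,0,0,0,-0.12,0,0,0,0,0,0,-0.12,0,0,0,0,0,0,-0.12,0,0,0,0,0,0,-0.12,0,0,0,0,0,0,-0.12,0,0,0,0,0,0,-0.03,0,0,0,0,0,0,0,0,0,0,0,0,0,0]'

```text
clock: 6.4
position: [0.4862, 0.0378, 0.2167]
ee_rot: [-0.018, -0.041, 0.999, 0.004]
contact_force: [0.1, 0.0, 0.0]
width: 0.0001
```

Run:
```python
from h import *
from rig import manip,imaging
rem(manip.get_state(),toW([-.062,0,.145]),psi+np.pi/2)
```

```text
clock 6.4 pos [0.4862 0.0378 0.2167] frame [-0.0783  0.0071  0.2167] yaw 1.653 F [0.1 0.  0. ] M [ 0.02 -0.06 -0.05] w 0.0001
shift now-axes [-0.0187 -0.0082  0.071 ] shift target-axes [-0.0163 -0.0071  0.0717] turn [ 0.008 -0.036  0.028]
```

>>> apply_moves --moves '[0,0,0,0,0.008,-0.036,0.028,0,-0.003,-0.003,0.02,0,0,0,0,-0.003,-0.002,0.02,0,0,0,0,0,-0.002,0.02,0,0,0,0,0,0,0.009,0,0,0,0,0,0,0,0,0,0,0,0,0,0,0,0,0,0,0,0,0,0,0,0]'

```text
clock: 7.07
position: [0.491, 0.0311, 0.1422]
ee_rot: [-0.001, -0.022, 1.0, 0.0]
contact_force: [-0.2, -0.1, -0.1]
width: 0.0001
```

Run:
```python
from h import *
from rig import manip,imaging
rem(manip.get_state(),toW([-.017,0,.163]),psi+np.pi/2)
d=imaging.get_image('side'); cv2.imwrite('pics/s3.png',cv2.resize(d['image'][130:330,150:320,::-1],None,fx=3,fy=3))
```

```text
clock 7.07 pos [0.491  0.0311 0.1422] frame [-0.0739  0.0002  0.1422] yaw 1.614 F [-0.2 -0.1 -0.1] M [0.01 0.07 0.  ] w 0.0001
shift now-axes [-0.0568  0.0005 -0.021 ] shift target-axes [-0.0569 -0.0002 -0.0208] turn [ 0.001 -0.003 -0.011]
```

View pics/s3.png

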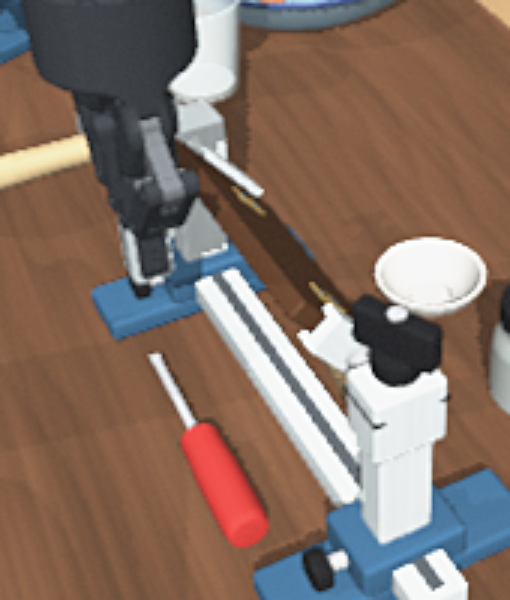

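The side view shows the closed fingers at about (150,280), on the robot's side of the leaning plaque and clear of it. Now I'll push the edge away from the robot.

>>> apply_moves --moves '[0,-0.01,0,-0.001,0,0,0,0,-0.01,0,-0.001,0,0,0,0,-0.007,0,-0.002,0,0,0,0,-0.007,0,-0.002,0,0,0,0,-0.007,0,-0.002,0,0,0,0,-0.007,0,-0.002,0,0,0,0,-0.007,0,-0.002,0,0,0,0,-0.002,0,-0.002,0,0,0]'

```text
clock: 7.78
position: [0.5432, 0.0339, 0.1609]
ee_rot: [-0.013, -0.022, 1.0, -0.0]
contact_force: [-1.9, -1.0, -0.8]
width: 0.0002
```

Run:
```python
from h import *
from rig import manip,imaging
rem(manip.get_state(),toW([.017,0,.157]),psi+np.pi/2)
d=imaging.get_image('scene');report(d)
```

```text
clock 7.78 pos [0.5432 0.0339 0.1609] frame [-0.0217  0.      0.1609] yaw 1.616 F [-1.9 -1.  -0.8] M [-0.04  0.31  0.06] w 0.0002
shift now-axes [-0.0387  0.0004  0.003 ] shift target-axes [-0.0387 -0.      0.0039] turn [ 0.    -0.025 -0.01 ]
 plaque 4216 angle mod pi 1.674 perp off axis -0.0054 ext [-0.026 -0.075  0.08 ] [0.011 0.075 0.19 ]
 wing 0.163 346 ((0.001039139460772276, -0.12917032837867737), (0.011867335066199303, 0.041422683745622635), 27.183870315551758) [-0.012 -0.149  0.163] [ 0.014 -0.11   0.185] [ 0.48  -0.877  0.003 -0.128]
 wing 0.18 121 ((0.0007529160939157009, -0.12962152063846588), (0.01094586681574583, 0.04088149964809418), 27.183868408203125) [-0.011 -0.149  0.18 ] [ 0.014 -0.111  0.185] [ 0.467 -0.884  0.001 -0.129]
```

>>> apply_moves --moves '[0,-0.0107,0,0,0,-0.008,0,0,-0.0074,0,0.0005,0,-0.008,0,0,-0.007,0,0.0025,0,-0.008,0,0,-0.0064,0,0.0035,0,0,0,0,-0.0055,0,0.005,0,0,0,0,0,0,0,0,0,0,0,0,0,0,0,0,0,0,0,0,0,0,0,0]'

```text
clock: 8.5
position: [0.5824, 0.0361, 0.1485]
ee_rot: [-0.001, -0.022, 1.0, 0.0]
contact_force: [-1.6, -0.0, 1.5]
width: -0.0002
```

Run:
```python
from h import *
from rig import manip,imaging
rem(manip.get_state(),toW([.025,0,.131]),psi+np.pi/2)
d=imaging.get_image('scene');report(d)
d=imaging.get_image('side');report(d)
cv2.imwrite('pics/s4.png',cv2.resize(d['image'][130:330,150:320,::-1],None,fx=3,fy=3))
```

```text
clock 8.5 pos [0.5824 0.0361 0.1485] frame [0.0176 0.0002 0.1485] yaw 1.616 F [-1.6 -0.   1.5] M [0.03 0.39 0.03] w -0.0002
shift now-axes [-0.0074 -0.0001  0.0175] shift target-axes [-0.0074 -0.0002  0.0175] turn [ 0.001 -0.001 -0.01 ]
 plaque 2951 angle mod pi 0.538 perp off axis -0.007 ext [-0.041 -0.075  0.105] [0.041 0.075 0.19 ]
 wing 0.163 346 ((0.0008756448514759541, -0.12962958216667175), (0.012982850894331932, 0.04158489778637886), 24.28270149230957) [-0.012 -0.149  0.163] [ 0.014 -0.11   0.184] [ 0.475 -0.88   0.003 -0.128]
 wing 0.18 127 ((0.0007494213059544563, -0.12980812788009644), (0.010547516867518425, 0.04150420054793358), 27.895856857299805) [-0.012 -0.149  0.18 ] [ 0.013 -0.111  0.184] [ 0.463 -0.886  0.001 -0.129]
 plaque 3313 angle mod pi 0.571 perp off axis -0.0061 ext [-0.04  -0.075  0.103] [0.037 0.075 0.19 ]
 wing 0.163 403 ((-0.0003008423373103142, -0.13332107663154602), (0.01264106947928667, 0.043462011963129044), 25.564289093017578) [-0.013 -0.154  0.163] [ 0.012 -0.113  0.184] [ 0.472 -0.881 -0.002 -0.136]
 wing 0.18 124 ((0.0003853263333439827, -0.1330641210079193), (0.011124961078166962, 0.041899390518665314), 25.30232810974121) [-0.012 -0.153  0.18 ] [ 0.012 -0.113  0.184] [ 0.451 -0.892 -0.    -0.135]
```

View pics/s4.png

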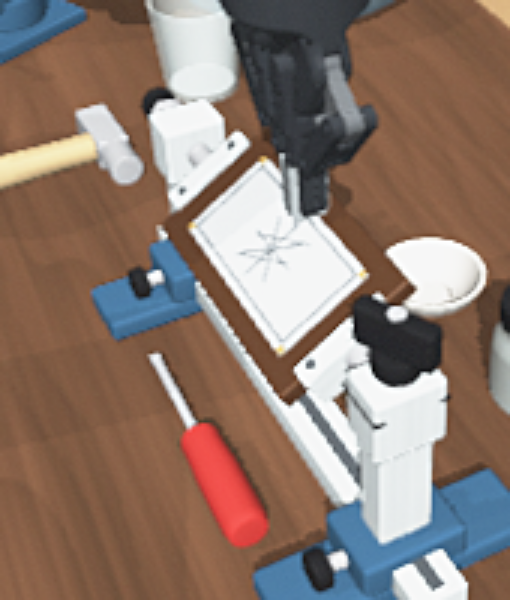

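The silver face now looks up and towards the robot, at about 0.55 rad, with the fingertip on its far rim near (300,215). I'll continue down.

>>> apply_moves --moves '[0,-0.003,0,0.0035,0,0,0,0,-0.003,0,0.004,0,0,0,0,-0.002,0,0.003,0,0,0,0,-0.001,0,0.002,0,0,0,0,0,0,0,0,0,0,0,0,0,0,0,0,0,0,0,0,0,0,0,0,0,0,0,0,0,0,0]'

```text
clock: 9.27
position: [0.591, 0.0365, 0.1349]
ee_rot: [-0.001, -0.022, 1.0, 0.0]
contact_force: [-1.3, -0.2, 1.4]
width: -0.0002
```

```bash
cat >> h.py <<'E'
def level(d,n):
    # silver/wood top points of the plaque: plane slope d z/d x, clear of fingers
    F=toF(cloud(d)); m=(abs(F[...,0])<.042)&(abs(F[...,1])<.07)&(abs(F[...,1])>.025)&(F[...,2]>.09)&(F[...,2]<.165)
    p=F[m]
    for _ in range(4):
        c=np.linalg.lstsq(np.c_[p,np.ones(len(p))][:,[0,1,3]],p[:,2],rcond=None)[0]
        r=abs(np.c_[p[:,:2],np.ones(len(p))]@c-p[:,2]); p=p[r<max(.0015,2*np.median(r))]
    print(n,len(p),'theta',np.arctan(c[0]).round(4),'slope y',c[1].round(4),'z at axis',c[2].round(4),'rms',r.std().round(4))
E
python3 - <<'E'
from h import *
from rig import manip,imaging
rem(manip.get_state(),toW([.025,0,.131]),psi+np.pi/2)
for n in ['scene','side']: level(imaging.get_image(n),n)
E
```

```text
clock 9.27 pos [0.591  0.0365 0.1349] frame [2.620e-02 1.000e-04 1.349e-01] yaw 1.616 F [-1.3 -0.2  1.4] M [0.   0.23 0.03] w -0.0002
shift now-axes [ 0.0012 -0.0001  0.0039] shift target-axes [ 0.0012 -0.0001  0.0039] turn [ 0.001 -0.003 -0.01 ]
scene 1668 theta 0.107 slope y 0.0007 z at axis 0.1316 rms 0.0004
side 1598 theta 0.1159 slope y 0.0017 z at axis 0.1314 rms 0.0004
```

>>> apply_moves --moves '[0,0,0,0.002,0,0,0,0,0,0,0.0015,0,0,0,0,0,0,0,0,0,0,0,0,0,0,0,0,0,0,0,0,0,0,0,0,0,0,0,0,0,0,0,0,0,0,0,0,0,0,0,0,0,0,0,0,0]'

```text
clock: 10.03
position: [0.5925, 0.0365, 0.132]
ee_rot: [0.001, -0.022, 1.0, 0.0]
contact_force: [-1.6, -0.6, 1.6]
width: 0.0002
```

Run:
```python
from h import *
from rig import manip,imaging
rem(manip.get_state(),toW([.025,0,.131]),psi+np.pi/2)
for n in ['scene','side']: level(imaging.get_image(n),n)
```

```text
clock 10.03 pos [0.5925 0.0365 0.132 ] frame [ 0.0278 -0.      0.132 ] yaw 1.616 F [-1.6 -0.6  1.6] M [0.01 0.2  0.04] w 0.0002
shift now-axes [ 0.0028 -0.      0.0009] shift target-axes [0.0028 0.     0.001 ] turn [ 0.     0.001 -0.01 ]
scene 1606 theta 0.0221 slope y 0.0007 z at axis 0.1316 rms 0.0004
side 1531 theta 0.0309 slope y 0.0009 z at axis 0.1315 rms 0.0004
```

>>> apply_moves --moves '[0,0,0,0.001,0,0,0,0,0,0,0.0002,0,0,0,0,0,0,0,0,0,0,0,0,0,0,0,0,0,0,0,0,0,0,0,0,0,0,0,0,0,0,0,0,0,0,0,0,0,0,0,0,0,0,0,0,0]'

```text
clock: 10.8
position: [0.5927, 0.0365, 0.131]
ee_rot: [0.001, -0.022, 1.0, 0.0]
contact_force: [-0.9, -0.0, 2.3]
width: 0.0001
```

Run:
```python
from h import *
from rig import manip,imaging
rem(manip.get_state(),toW([.025,0,.2]),psi+np.pi/2)
for n in ['scene','side']: 
    d=imaging.get_image(n); level(d,n)
    F=toF(cloud(d)); m=(abs(F[...,2])<.01)&(abs(F[...,0])<.25)&(abs(F[...,1])<.25); p=F[m]
    for _ in range(4):
        c=np.linalg.lstsq(np.c_[p[:,:2],np.ones(len(p))],p[:,2],rcond=None)[0]
        r=abs(np.c_[p[:,:2],np.ones(len(p))]@c-p[:,2]);p=p[r<.002]
    print('bench',c.round(4))
```

```text
clock 10.8 pos [0.5927 0.0365 0.131 ] frame [ 0.0279 -0.      0.131 ] yaw 1.616 F [-0.9 -0.   2.3] M [ 0.04  0.24 -0.02] w 0.0001
shift now-axes [ 0.0028  0.     -0.069 ] shift target-axes [ 0.0029  0.     -0.069 ] turn [ 0.     0.002 -0.01 ]
scene 1629 theta -0.0041 slope y 0.0016 z at axis 0.1315 rms 0.0004
bench [-0.0003  0.001  -0.0001]
side 1508 theta 0.0015 slope y 0.0018 z at axis 0.1315 rms 0.0004
bench [-0.0001  0.0007 -0.0001]
```

Both views agree that the plaque is level within 0.005 rad. Next I lift and return to the knob.

>>> apply_moves --moves '[0,0,0,-0.02,0,0,0,0,0,0,-0.035,0,0,0,0,0,0,-0.04,0,0,0,0.045,0.007,-0.033,0,0,0,0,0.045,0.007,-0.033,0,0,0,0,0.045,0.007,-0.033,0,0,0,0,0.045,0.007,-0.033,0,0,0,0,0.045,0,0,0,0,0,0.12]'

```text
clock: 11.57
position: [0.5746, -0.1003, 0.2282]
ee_rot: [0.005, 0.034, 0.999, -0.001]
contact_force: [-0.3, 1.4, 0.3]
width: 0.0449
```

>>> apply_moves --moves '[0.045,0,0,0,0,0,0.12,0.045,0,0,0,0,0,0.12,0.045,0,0,0,0,0,0.12,0.045,0,0,0,0,0,0.12,0.045,0,0,0,0,0,0.12,0.045,0,0,0,0,0,0.12,0.045,0,0,0,0,0,0.12,0.045,0,0,0,0,0,0.12]'

```text
clock: 12.23
position: [0.5775, -0.1066, 0.226]
ee_rot: [0.008, 0.51, 0.86, 0.002]
contact_force: [-0.4, 0.0, -0.0]
width: 0.0452
```

Run:
```python
from h import *
from rig import manip,imaging
rem(manip.get_state(),toW([0,-.1315,.21]),.5175)
for n in ['scene','side']: level(imaging.get_image(n),n)
```

```text
clock 12.23 pos [ 0.5775 -0.1066  0.226 ] frame [ 0.0049 -0.1421  0.226 ] yaw 0.501 F [-0.4  0.  -0. ] M [-0.02  0.05  0.06] w 0.0452
shift now-axes [ 0.0119 -0.0001  0.0159] shift target-axes [0.0117 0.0003 0.016 ] turn [ 0.011  0.013 -0.016]
scene 2534 theta -0.0038 slope y 0.0011 z at axis 0.1315 rms 0.0004
side 1504 theta 0.0032 slope y 0.0002 z at axis 0.1314 rms 0.0004
```

>>> apply_moves --moves '[0.045,0.006,0,0,0.011,0.013,-0.016,0.045,0.006,0,0.01,0,0,0,0.045,0,0,0.018,0,0,0,0.045,0,0,0.018,0,0,0,0.045,0,0,0.012,0,0,0,0.045,0,0,0,0,0,0,0.045,0,0,0,0,0,0,0.045,0,0,0,0,0,0]'

```text
clock: 13.0
position: [0.573, -0.0941, 0.1666]
ee_rot: [-0.001, 0.488, 0.873, 0.001]
contact_force: [0.4, 0.3, 0.3]
width: 0.0446
```

Run:
```python
from h import *
from rig import manip,imaging
d=imaging.get_image('wrist')
rem(manip.get_state(),toW([0,-.1315,.165]),.5175)
cv2.imwrite('pics/w5.png',d['image'][:,:,::-1])
```

```text
clock 13.05 pos [ 0.5733 -0.0942  0.167 ] frame [ 0.0014 -0.1295  0.167 ] yaw 0.55 F [ 0.5 -0.5 -0.2] M [-0.    0.06  0.  ] w 0.0451
shift now-axes [-0.0011 -0.0022  0.002 ] shift target-axes [-0.0012 -0.0021  0.002 ] turn [ 0.001 -0.001  0.033]
```

View pics/w5.png

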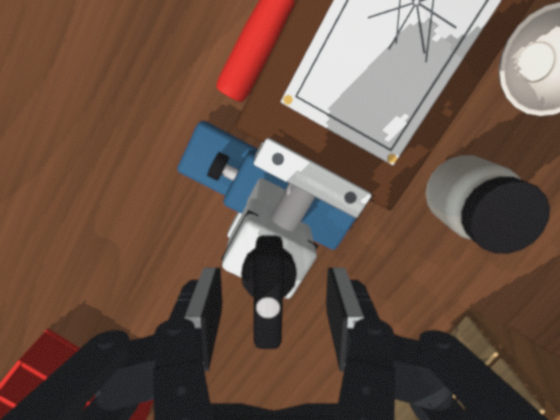

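In the wrist view the wing is at column 267, about 2 mm left of the finger centre (275). I'll correct that and close.

>>> apply_moves --moves '[0.045,-0.001,-0.002,0.002,0,0,0.033,0.045,0,0,0,0,0,0,0.008,0,0,0,0,0,0,0.008,0,0,0,0,0,0,0.008,0,0,0,0,0,0,0.008,0,0,0,0,0,0,0.008,0,0,0,0,0,0,0.008,0,0,0,0,0,0]' --newtons 90

```text
clock: 13.72
position: [0.5724, -0.0977, 0.1691]
ee_rot: [0.002, 0.5, 0.866, -0.001]
contact_force: [-0.6, -0.4, -0.5]
width: 0.0099
```

Run:
```python
from h import *
from rig import manip
rem(manip.get_state(),toW([0,-.1315,.167]),-.73)
```

```text
clock 13.72 pos [ 0.5724 -0.0977  0.1691] frame [ 0.0003 -0.1329  0.1691] yaw 0.523 F [-0.6 -0.4 -0.5] M [-0.05  0.03  0.06] w 0.0099
shift now-axes [0.0014 0.0004 0.0021] shift target-axes [ 0.0008 -0.0012  0.0021] turn [0.003 0.003 1.253]
```

>>> apply_moves --moves '[0.008,0,0,0,0,0,0.12,0.008,0,0,0,0,0,0.12,0.008,0,0,0,0,0,0.12,0.008,0,0,0,0,0,0.12,0.008,0,0,0,0,0,0.12,0.008,0,0,0,0,0,0.12,0.008,0,0,0,0,0,0.12,0.008,0,0,0,0,0,0.12]'

```text
clock: 14.38
position: [0.5709, -0.0979, 0.169]
ee_rot: [0.002, 0.853, 0.522, -0.002]
contact_force: [-0.8, -1.3, -0.5]
width: 0.0097
```

Run:
```python
from h import *
from rig import manip
rem(manip.get_state(),toW([0,-.1315,.167]),-.71)
```

```text
clock 14.38 pos [ 0.5709 -0.0979  0.169 ] frame [-0.0012 -0.133   0.169 ] yaw -0.473 F [-0.8 -1.3 -0.5] M [-0.05  0.02  0.25] w 0.0097
shift now-axes [0.0019 0.0003 0.002 ] shift target-axes [ 0.0019 -0.0002  0.002 ] turn [0.001 0.004 0.237]
```

>>> apply_moves --moves '[0.008,0,0,0,0,0,0.06,0.008,0,0,0,0,0,0.06,0.008,0,0,0,0,0,0.06,0.008,0,0,0,0,0,0.05,0.008,0,0,0,0,0,0,0.008,0,0,0,0,0,0,0.008,0,0,0,0,0,0,0.008,0,0,0,0,0,0]'

```text
clock: 15.05
position: [0.5707, -0.0977, 0.169]
ee_rot: [0.002, 0.908, 0.418, -0.002]
contact_force: [-0.7, 0.7, -1.2]
width: 0.0099
```

Run:
```python
from h import *
from rig import manip,imaging
rem(manip.get_state(),toW([0,-.1315,.167]),-.71)
for n in ['scene','side']: level(imaging.get_image(n),n)
```

```text
clock 15.05 pos [ 0.5707 -0.0977  0.169 ] frame [-0.0014 -0.1328  0.169 ] yaw -0.708 F [-0.7  0.7 -1.2] M [-0.04  0.03  0.32] w 0.0099
shift now-axes [0.0019 0.0001 0.002 ] shift target-axes [0.0019 0.0001 0.002 ] turn [0.002 0.006 0.002]
scene 2519 theta -0.0036 slope y 0.0004 z at axis 0.1316 rms 0.0004
side 1140 theta 0.0127 slope y 0.002 z at axis 0.1317 rms 0.0004
```

>>> apply_moves --moves '[0.045,0,0,0,0,0,0,0.045,0,0,0,0,0,0,0.045,0,0,0,0,0,0,0.045,0,0,-0.02,0,0,0,0.045,0,0,-0.035,0,0,0,0.045,0,0,-0.035,0,0,0,0.045,0,0,0,0,0,0,0.045,0,0,0,0,0,0]'

```text
clock: 15.82
position: [0.5712, -0.0964, 0.2618]
ee_rot: [0.0, 0.91, 0.416, -0.002]
contact_force: [-0.5, 0.1, 0.4]
width: 0.0448
```

Run:
```python
from h import *
from rig import manip,imaging
rem(manip.get_state(),toW([0,-.1315,.167]),-.71)
for n in ['scene','side','wrist']:
    d=imaging.get_image(n); level(d,n); report(d,n); cv2.imwrite(f'pics/{n}9.png',d['image'][:,:,::-1])
```

```text
clock 15.82 pos [ 0.5712 -0.0964  0.2618] frame [-0.0008 -0.1315  0.2618] yaw -0.714 F [-0.5  0.1  0.4] M [ 0.09  0.05 -0.05] w 0.0448
shift now-axes [0.0009 0.0007 0.0948] shift target-axes [0.0006 0.0006 0.0948] turn [-0.001  0.004 -0.004]
scene 2472 theta -0.0038 slope y -0.0003 z at axis 0.1315 rms 0.0004
scene plaque 5575 angle mod pi 3.131 perp off axis -0.0065 ext [-0.046 -0.075  0.12 ] [0.046 0.075 0.135]
scene wing 0.163 173 ((0.0008397148922085762, -0.13020417094230652), (0.0432107076048851, 0.0118406368419528), 46.527706146240234) [-0.016 -0.145  0.164] [ 0.018 -0.112  0.184] [ 0.702  0.713  0.008 -0.123]
scene wing 0.18 104 ((0.0010410137474536896, -0.13055844604969025), (0.042773324996232986, 0.011218145489692688), 48.07682800292969) [-0.016 -0.145  0.18 ] [ 0.016 -0.113  0.184] [ 0.698  0.716  0.003 -0.127]
side 1581 theta 0.001 slope y 0.0006 z at axis 0.1315 rms 0.0004
side plaque 3120 angle mod pi 0.002 perp off axis -0.0063 ext [-0.045 -0.075  0.12 ] [0.046 0.075 0.134]
side wing 0.163 265 ((-0.0003845794126391411, -0.1339120864868164), (0.04203079640865326, 0.01195
[... 213 characters left out ...]
4948391914), 45.79387283325195) [-0.016 -0.15   0.18 ] [ 0.015 -0.117  0.184] [ 0.688  0.725 -0.001 -0.135]
wrist 11868 theta 0.0033 slope y 0.0032 z at axis 0.1306 rms 0.0004
wrist plaque 24773 angle mod pi 0.002 perp off axis -0.0055 ext [-0.045 -0.075  0.119] [0.045 0.075 0.134]
wrist wing 0.163 990 ((0.0005423212423920631, -0.13029706478118896), (0.04306050390005112, 0.011557245627045631), 46.408607482910156) [-0.016 -0.149  0.163] [ 0.018 -0.112  0.183] [ 0.677  0.736  0.003 -0.128]
wrist wing 0.18 749 ((0.0004027271643280983, -0.1305924952030182), (0.04213038459420204, 0.011272887699306011), 46.467350006103516) [-0.016 -0.149  0.18 ] [ 0.018 -0.113  0.183] [ 0.681  0.732  0.001 -0.13 ]
```

View pics/scene9.png

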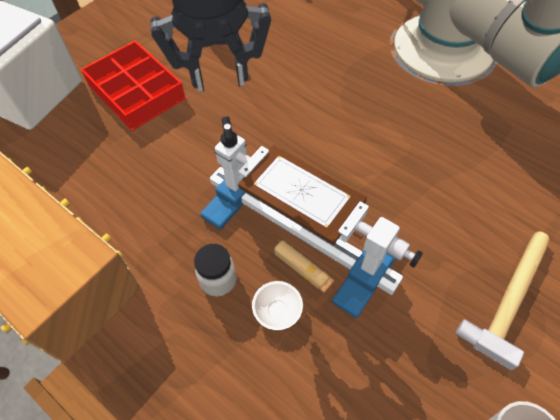

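View pics/side9.png

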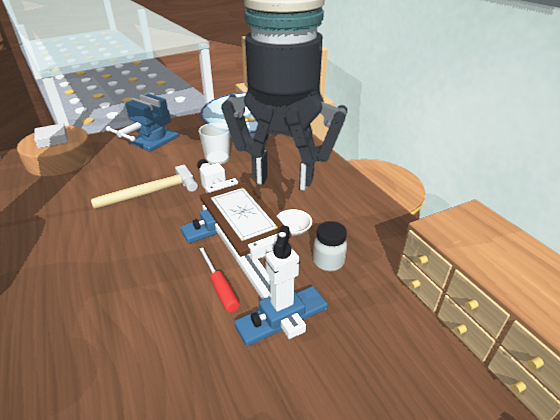

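The plaque is level with its silver face up: (302,190) in the scene view and (243,213) in the side view. The wing is at about 46.5° to the frame's x axis, so the joint is at about 1.5, at the stop. The bystanders are where they were, and the robot is clear.

```bash
python3 -c "
from rig import workorder
print(workorder.sign_off())"
```

```text
the job is handed in; nothing more can be done
None
```

The plaque is locked level with its silver face up, and I handed the job in at about 16 s of the 61 s allowed.

- **Knob off:** I backed the wing knob off from about 1.27 to 0.29 rad, so the plaque turned freely.
- **Plaque turned:** I pushed the plaque's edge over with the closed fingertips from about 2.25 rad, then pressed the far rim down until it was level. The pushing forces I read were under 3 N.
- **Knob tight:** I screwed the knob clockwise to its stop, at about 1.5 rad with 0.32 N m on the wrist.

**Last checks, with the gripper clear:**
- **Plaque angle:** the three cameras gave −0.004, +0.001 and +0.003 rad. While the gripper was still on the knob the side view read 0.013 rad, but its view was partly blocked.
- **Lock:** the wing reads about 46–48° to the frame's x axis, which matches the stop. I did not test the lock by pushing on the plaque.
- **Other objects:** the jar, dish, screwdriver and ring clamp looked unmoved in the pictures; I did not measure their positions.

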